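# Set and lock the splint angle jig

## Task

On the splint angle jig, push the aluminium pointer arm round with one fingertip until it points straight at the red marker, then push the yellow lock lever round as far as it goes, so that the angle is set and locked. Only push, from one side: do not pinch or lift the arm or the lever. Do not disturb the red and blue markers or the things lying around the jig, and finish with the hand clear.

Things in the scene. Friction and masses are not known exactly. Their poses are not given: they have to be found in the camera images.
- jig: Angle-setting jig fixed to the counter: a slate-grey base plate 250 (x) x 300 (y) x 18 mm thick with white degree marks. Origin on the counter under the pointer's pivot; the plate reaches from x = -160 to +90 and y = -150 to +150 mm in this frame. z up; the dial side is -x. The jig's yaw varies.
- pointer_pivot (a point): Point on the pointer arm's vertical turning axis, 46 mm above the counter. Its x axis turns with the arm and runs from the pivot to the tip, z up. The hub round it has 20 mm radius and reaches 51 mm above the counter. The arm turns up to 1.05 rad either side of the jig's -x direction, stays where it is left, and only sits on its pin: it would lift off if pulled up.
- pointer_tip (a point): Middle of the outer end of the pointer arm, on its top edge, 95 mm from the axis; axes as pointer_pivot. The arm is a flat-sided aluminium bar 14 mm wide and 22 mm tall (24 to 46 mm above the counter, 6 mm clear of the plate). Pushed near here it needs 1.3 to 2.5 N.
- lock (a joint): Yellow lock lever, rad: near 0 (0 to 0.25) at the start = open, the lever sticking out to the jig's right (jig -y); grows anticlockwise seen from above to the hard stop at 1.2 = locked. Stays where it is left (needs 1 to 2 N near its end; no spring). It does not stiffen the pointer, which can still be knocked.
- lock_pivot (a point): Point on the lock lever's vertical turning axis (jig frame x = 40, y = -105 mm), 46 mm above the counter. Its x axis turns with the lever and runs along it to its tip. The hub round it has 16 mm radius and reaches 51 mm above the counter.
- lock_tip (a point): Middle of the outer end of the lock lever, on its top edge, 85 mm from the axis. The lever is a flat-sided yellow bar 14 mm wide and 22 mm tall (24 to 46 mm above the counter); its outer half overhangs the plate's edge when open.
- red_marker: Loose red disc, diameter 18 mm, 14 mm tall, standing on the jig plate (18 mm above the counter) outside the pointer's reach, 110 to 148 mm from the pivot, left or right of the dial's middle. Marks the angle to set. Origin at the centre of its underside.
- blue_marker: Loose blue disc of the same size on the other side of the dial; not the target. Origin at the centre of its underside.
- canister: Amber glass screw-top canister of chrome rivet posts with a black cap, 66 mm diameter, 86 mm tall, standing to the jig's left. Origin at the centre of its underside.
- gutter: Sky-blue curved finger gutter, 75 mm long (x), 29 mm wide, 15 mm tall, lying open side down at the jig's front right. Origin under its centre.
- iron: Stainless bending iron with a black grip, about 182 mm long (x, grip at -x), 20 mm wide, 18 mm tall, lying behind the jig. Origin on the counter where grip meets shaft.
- dowel: Rounded walnut forming dowel with a flat underneath, 111 mm long (x), 27 mm thick, lying at the jig's rear left. Origin under its centre.

How it is judged:
By the outcome, as a careful person would: the job done as asked, in the order asked, and still so for the second after the job is handed in, with the robot touching nothing.
It also fails if it takes over 59 s, if anything falls off the work surface, if the arm or the gripper's body presses on something with over 40 N, if the wrist force passes 120 N, or if a joint passes its speed limit or range.

## Robot

A 7-joint arm with a two-finger parallel gripper is mounted at the origin on the work surface. World frame = base frame: x ahead of the robot, y to its left, z up, the work surface at z = 0. Lengths are in mm, angles in rad, forces in N, time in s.
With the tool pointing down it reaches from about 425 to 1025 mm from the base axis. Payload 9.4 kg.
Tool frame: the origin (TCP) lies between the finger pads; the fingertips stand 8 mm ahead of it and the grasp point (between the pads) lies 11 mm behind it; z points along the fingers, x is the direction in which the jaws open and shut, and the axes are right-handed (so a half turn about z gives the same grasp; the last joint's range is limited). The gripper opens to 93 mm and grips with 3 to 60 N. Pads are 15 mm wide; open, the fingers measure 128 mm over their backs; the gripper's body (75 mm by 188 mm) begins 65 mm behind the grasp point.
Start: joints at [-1.206, 0.599, -0.003, 1.599, 0.002, 0.943, -0.08], TCP at [309.99, 655.386, 226.618] pointing down, gripper open.
Joint ranges: [-2.57, 2.57], [-0.35, 1.97], [-1.29, 1.29], [0.11, 2.56], [-1.05, 4.19], [0.11, 1.86], [-2.63, 2.63]. Speed limits (rad/s): [2.22, 2.22, 3.01, 3.01, 3.14, 3.14, 3.14].

## Interface

Orientations are given as a unit quaternion [w, x, y, z].
In Python, from workcell import get_state, get_image, calibration, job_done, search_frame, trace gives the robot as it stands.
- The arm moves only by the tool apply_moves, never from a script. Its argument "increments" is a list of rows, each a list of 3 entries, a list of its own where there are three numbers: the finger opening in cm, from 0 to 9.3, then the shift along the tool's x, y, z in cm, then the turn about the tool's z in units of 5 degrees (1.0 is 5 degrees). In form: [[gripper, [tx, ty, tz], roll], ...]. A call has 1 to 12 rows; each row is the pose to reach, as a shift and turn from the pose measured when the call began, along the tool's axes at that moment; what a row does not reach only later rows make up. A row lasts 1/12 s, in which the tool goes at most 41.7 mm and 7.16 degrees, less where a joint would pass 70% of its speed; a pose out of reach is approached as far as the arm can. A call with a gripper value outside its range is refused whole. The fingers move at their own pace and stop on an object; "squeeze" is the grip in N (left out, the last holds). Time passes only in rows, so rows that repeat a pose let the fingers close. It gives the time, the measured TCP pose, the force and the opening at its end, in the units of the state.
- get_state(): the state, without advancing time (a new reading comes with each control period).
- get_image(name): name is "scene" or "top"; returns (picture, depth): 384x512x3 uint8, red, green, blue; 384x512 float32, mm along the optical axis (not along the pixel's ray), 0 where there is no reading.
- calibration(name): a dict with "camera_matrix" (3x3 intrinsics, pixels), "view" (4x4, takes a point from world to camera coordinates). Camera axes: x right, y down, z forward; pixel columns grow to the right and rows downward; lengths in mm; the calibration is good to about 2 mm. A picture is of the moment at which its call begins. calibration takes no time and is no camera call.
- job_done(): hands the job in, once; it reports no verdict.
Trained networks look in the newest picture that a camera, given by its name, has taken for a name from the list of things; names that differ only in an ending like _2 or _b are one class to them, and where a whole thing is asked for, a point or a joint stands for the part that bears it (a point fixed in the world has none). Each returns a list of dicts, best first, with "conf" (0 to 1); they miss things now and then, are a little off and sometimes report something else, mostly with a low value. They report only what shows in the picture. A call takes as long as a camera call.
- search_frame(camera, label): "centre" ([x, y, z] in mm, in the coordinates of the camera as it stood for that picture, good to about 4 mm: the middle of the surface that is visible of it).
- trace(camera, label): "mask" (384x512 bool, what is visible of it).
The state is a dict: "time_s": time; "joint_positions": joint angles; "dq": joint speeds; "joint_torque": joint torques, N m; "ee_pos": TCP position; "tool_rot": TCP orientation; "contact_force": force on the tool from outside, world axes, zero at the start; "wrist_torque": the same for the moment, N m; "gripper_width": opening from 0.0 (shut) to 1.0 (fully open).
Only numpy, scipy, OpenCV 4.12 (cv2) and the standard library are available. Lean on these libraries where they do the work, as an engineer would, in place of code of your own. Each camera call takes 0.05 s, during which the arm holds its last target.

## Working session

There is one attempt and no reset: what is moved stays moved. The work goes in short steps, Python scripts to look and compute and a tool call to move; the robot and the scene stay as the last step left them, time stands still between calls to the robot, and variables do not carry over. Pictures are saved under pics/ and viewed, and the job is handed in when it is done.

Besides the shell and the picture viewer there is one more tool, called after "Emit:" by a JSON object that holds its "name" and its "arguments", one argument or row to a line. apply_moves: Moves the arm, as the interface text tells. Its arguments: {"type":"object","properties":{"increments":{"type":"array"},"squeeze":{"type":"number"}},"required":["increments"]}

```bash
mkdir -p pics
cat > h.py <<'E'
import numpy as np, cv2
from workcell import *
def cal(n):
    c=calibration(n); return np.array(c["camera_matrix"]),np.array(c["view"])
def towcam(n,p):
    K,V=cal(n); return (np.linalg.inv(V)@np.append(p,1))[:3]
def px2w(n,u,v,z):
    K,V=cal(n); r=np.linalg.inv(K)@[u,v,1]; Vi=np.linalg.inv(V); d=Vi[:3,:3]@r; o=Vi[:3,3]
    return o+d*(z-o[2])/d[2]
def w2px(n,p):
    K,V=cal(n); q=K@(V@np.append(p,1))[:3]; return q[:2]/q[2]
E
python3 - <<'E'
from h import *
s=get_state(); print({k:np.round(v,3).tolist() for k,v in s.items()})
for n in ("scene","top"):
    im,d=get_image(n); cv2.imwrite(f"pics/{n}0.png",im[:,:,::-1]); np.save(f"{n}0.npy",d); np.save(f"{n}0i.npy",im)
    for l in ("jig","pointer_pivot","pointer_tip","lock","lock_pivot","lock_tip","red_marker","blue_marker"):
        for r in search_frame(n,l)[:2]: print(n,l,round(r["conf"],2),np.round(towcam(n,r["centre"]),1))
E
```

```text
{'time_s': 0.0, 'joint_positions': [-1.206, 0.6, -0.003, 1.6, 0.002, 0.943, -0.08], 'dq': [-0.0, 0.001, 0.001, -0.0, -0.001, 0.0, 0.001], 'joint_torque': [-0.001, -76.505, 1.497, -25.236, -0.052, 0.017, 0.0], 'ee_pos': [309.768, 654.927, 225.751], 'tool_rot': [0.0, 0.845, 0.535, -0.001], 'contact_force': [-0.22, -0.018, 0.529], 'wrist_torque': [-0.016, -0.011, -0.02], 'gripper_width': 0.998}
scene jig 0.77 [553.7 -53.4  20.1]
scene pointer_pivot 0.96 [550.7 -60.4  47.4]
scene pointer_tip 0.69 [551.1 -60.3  46.6]
scene lock 0.63 [ 649.3 -159.3   42.1]
scene lock_pivot 0.89 [ 644.5 -160.    41.2]
scene lock_tip 0.83 [ 649.9 -160.5   44.1]
scene red_marker 0.52 [430.  -29.7  30.8]
scene blue_marker 0.53 [ 498.1 -148.9   25.6]
top jig 0.88 [527.5 -67.2  12.6]
top jig 0.73 [602.2 235.9  23.9]
top pointer_pivot 0.8 [537.  -64.   51.1]
top lock 0.61 [ 645.6 -158.4   45.6]
top lock_pivot 0.85 [ 643.8 -154.7   48. ]
top lock_tip 0.64 [ 644.7 -158.5   45.3]
top red_marker 0.53 [429.7 -28.2  32.2]
top red_marker 0.52 [ 643.2 -159.2   45.4]
top blue_marker 0.38 [ 494.3 -150.1   30.4]
```

View pics/top0.png

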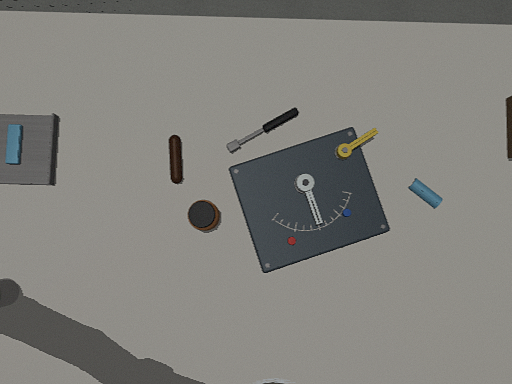

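View pics/scene0.png

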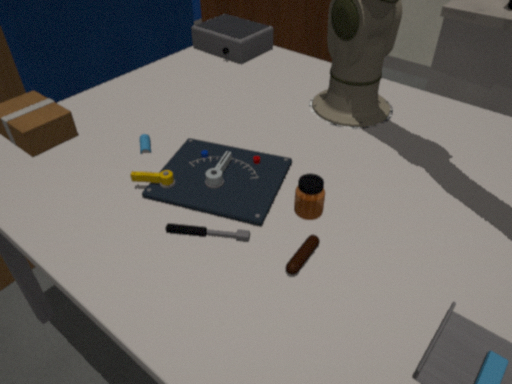

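The top view shows the pointer hub at (305,183) with its tip at (320,223), red at (292,241), blue at (347,213), the lock hub at (344,151) and the lock tip at (376,130). Next I'll refine these using the colours and the known heights.

Run:
```python
from h import *
im=np.load("top0i.npy"); d=np.load("top0.npy")
K,V=cal("top"); print(np.round(K,1).tolist(), np.round(np.linalg.inv(V),3).tolist())
hsv=cv2.cvtColor(im,cv2.COLOR_RGB2HSV)
def cen(m,z,name):
    v,u=np.nonzero(m); w=px2w("top",u.mean(),v.mean(),z); print(name,len(u),round(u.mean(),1),round(v.mean(),1),np.round(w,1)); return w
box=np.zeros(im.shape[:2],bool); box[125:275,228:392]=1
red=box&((hsv[...,0]<6)|(hsv[...,0]>172))&(hsv[...,1]>150)&(hsv[...,2]>80)
blue=box&(hsv[...,0]>105)&(hsv[...,0]<125)&(hsv[...,1]>150)&(hsv[...,2]>70)
yel=box&(hsv[...,0]>18)&(hsv[...,0]<35)&(hsv[...,1]>120)&(hsv[...,2]>90)
cen(red,32,"red");cen(blue,32,"blue");cen(yel,46,"yel")
# bars via depth height
Vi=np.linalg.inv(V); vv,uu=np.mgrid[:384,:512]
P=np.stack([(uu-K[0,2])/K[0,0]*d,(vv-K[1,2])/K[1,1]*d,d,np.ones_like(d)],-1)@Vi.T
z=P[...,2]
print("table z",np.median(z[100:120,180:220]),"plate",np.median(z[200:215,250:275]))
hi=box&(z>36)
v,u=np.nonzero(hi&(uu<335)); q=P[v,u]; print("pointer px",len(u),q.min(0)[:3],q.max(0)[:3])
np.set_printoptions(precision=1,suppress=True)
# far points
for nm,m in(("ptr",hi&(uu<335)&(vv>150)),("lock",(z>36)&(uu>330)&(uu<385)&(vv<170)&(vv>120))):
    v,u=np.nonzero(m); c=np.c_[u,v].astype(float); mu=c.mean(0); w=np.linalg.svd(c-mu)[2][0]
    t=(c-mu)@w; print(nm,len(u),mu,w,t.min(),t.max(),np.median(P[v,u,2]))
crop=cv2.resize(im[115:280,225:395],None,fx=4.5,fy=3.6,interpolation=cv2.INTER_CUBIC)
crop=cv2.resize(im[115:280,225:395],None,fx=3.6,fy=3.6,interpolation=cv2.INTER_CUBIC)
cv2.imwrite("pics/crop0.png",cv2.convertScaleAbs(crop[:,:,::-1],alpha=1.6))
```

```text
[[488.8, 0.0, 256.9], [0.0, 488.8, 191.5], [0.0, 0.0, 1.0]] [[0.025, -0.995, 0.095, 433.539], [-1.0, -0.026, -0.005, 53.014], [0.008, -0.095, -0.995, 1101.661], [0.0, 0.0, 0.0, 1.0]]
red 48 291.2 240.4 [430.9 -30.   32. ]
blue 44 346.3 212.2 [ 495.6 -149.6   32. ]
yel 327 355.5 142.7 [ 647.7 -165.9   46. ]
table z -1.332066544978943 plate 16.55518285932044
pointer px 570 [433.53855148 -92.87757751  36.27131314] [ 577.91529726   53.01383453 1101.66089219]
ptr 558 [306.  195.5] [0.2 1. ] -48.797410828952174 74.49290914911552 45.81424230362097
lock 385 [354.1 143.3] [-0.8  0.5] -33.06069982405407 22.476274886043832 45.77691039680212
```

View pics/crop0.png

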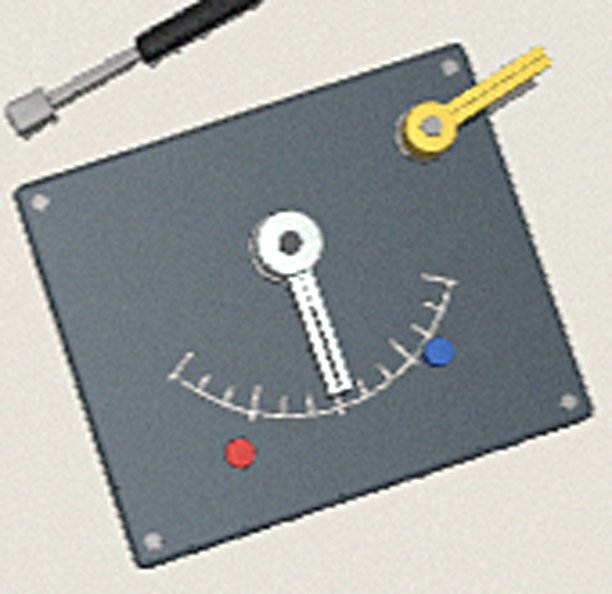

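```bash
cat >> h.py <<'E'
def fitjig(obs):
    # obs list (jigxyz,(u,v)); top camera
    from scipy.optimize import least_squares
    def f(p):
        c,s=np.cos(p[2]),np.sin(p[2]); r=[]
        for j,uv in obs:
            w=[p[0]+c*j[0]-s*j[1],p[1]+s*j[0]+c*j[1],j[2]]
            r+=list(w2px("top",w)-np.array(uv))
        return r
    o=least_squares(f,[550,-65,0]); return o.x,np.array(o.fun)
E
python3 - <<'E'
from h import *
np.set_printoptions(precision=2,suppress=True)
c=lambda x,y:((x+.5)/3.6+225-.5,(y+.5)/3.6+115-.5)
obs=[((90,150,18),c(17,188)),((90,-150,18),c(466,43)),((-160,-150,18),c(593,412)),((-160,150,18),c(140,567)),
((0,0,51),c(290,242)),((40,-105,51),c(431,127))]
p,r=fitjig(obs); print(p,r)
print("pivot direct",px2w("top",*c(290,242),51),"lock",px2w("top",*c(431,127),51))
im=np.load("top0i.npy").astype(float)
hsv=cv2.cvtColor(im.astype(np.uint8),cv2.COLOR_RGB2HSV)
# pointer tip: bright px on bar between hub & arc
tip=px2w("top",*c(341,389),46); print("tip",tip)
piv=px2w("top",*c(290,242),46)
for n,a in(("piv",p[:2]),):
    dv=tip[:2]-a; print("arm len",np.hypot(*dv),"ang",np.arctan2(dv[1],dv[0]))
red=np.array([430.9,-30.]); dv=red-p[:2]; print("red",np.hypot(*dv),np.arctan2(dv[1],dv[0]))
bl=np.array([495.6,-149.6]); dv=bl-p[:2]; print("blue",np.hypot(*dv),np.arctan2(dv[1],dv[0]))
lt=px2w("top",*c(545,57),46); R=np.array([[np.cos(p[2]),-np.sin(p[2])],[np.sin(p[2]),np.cos(p[2])]]); lp=p[:2]+R@[40,-105]
dv=lt[:2]-lp; print("lock piv",lp,"tip",lt,np.hypot(*dv),np.arctan2(dv[1],dv[0]), "q",np.arctan2(dv[1],dv[0])-(p[2]-np.pi/2))
# stop tip
a=p[2]-np.pi/2+1.2; print("final lever angle",a,lp+85*np.array([np.cos(a),np.sin(a)]))
E
```

```text
[558.36 -56.97   0.34] [-1.84 -0.68 -0.2  -1.47  1.86  1.42 -0.88  1.36  0.28 -0.23  0.76 -0.56]
pivot direct [557.84 -56.37  51.  ] lock [ 630.13 -140.7    51.  ]
tip [470.52 -88.87  46.  ]
arm len 93.4517900648359 ang -2.793298926755759
red 130.28325916202422 2.9330668335952943
blue 111.88867498495657 -2.166296860498125
lock piv [ 631.4  -142.36] tip [ 676.23 -211.02   46.  ] 81.99910944080963 -0.9923817469830744 q 0.23479130419003125
final lever angle -0.027173051173105645 [ 716.37 -144.67]
```

```bash
cat >> h.py <<'E'
from scipy.spatial.transform import Rotation as Ro
def rows(tg):
    s=get_state(); q=s["tool_rot"]; R=Ro.from_quat([q[1],q[2],q[3],q[0]]).as_matrix(); p=np.array(s["ee_pos"])
    a0=np.arctan2(R[1,0],R[0,0]); print("at",np.round(p,1),"xang",round(a0,3),"F",np.round(s["contact_force"],1),"t",round(s["time_s"],2),"w",round(s["gripper_width"],3))
    for x,y,z,a in tg:
        t=R.T@(np.array([x,y,z])-p)/10; r=-((a-a0+np.pi)%(2*np.pi)-np.pi)/np.deg2rad(5)
        print(np.round(t,2).tolist(),round(r,2))
PIV=np.array([558.2,-56.8])
def ptr(phi,r,off,z=38):  # pose to push pointer clockwise; bar angle phi; off = tcp lateral behind bar axis
    e=np.array([np.cos(phi),np.sin(phi)]); t=np.array([e[1],-e[0]])
    x,y=PIV+r*e-off*t; return (x,y,z,phi-np.pi/2)
E
python3 -c "
from h import *
rows([ptr(3.49,65,34,150)])"
```

```text
at [310.  655.4 226.7] xang 1.129 F [-0.7 -0.5  1.2] t 0.9 w 1.0
[-60.78, 50.73, 7.66] -9.05
```

Emit:
{"name": "apply_moves", "arguments": {
  "increments": [
    [0, [-3, 2.5, 0], -1],
    [0, [-6, 5, 0], -2],
    [0, [-9, 7.5, 0], -3],
    [0, [-12, 10, 0], -4],
    [0, [-15, 12.5, 0], -5],
    [0, [-18, 15, 0], -6],
    [0, [-21, 17.5, 0], -7],
    [0, [-24, 20, 0], -8],
    [0, [-27, 22.5, 0], -9],
    [0, [-30, 25, 0], -9],
    [0, [-33, 27.5, 0], -9],
    [0, [-36, 30, 0], -9]
  ],
  "squeeze": 10
}}

```text
time_s: 1.9
ee_pos: [427.6, 199.8, 226.9]
tool_rot: [0.0, 0.576, 0.818, 0.0]
contact_force: [0.0, -0.4, 0.7]
gripper_width: 0.187
```

```bash
python3 -c "
from h import *
rows([ptr(3.49,65,34,150)])"
```

```text
at [427.6 199.8 226.9] xang 1.914 F [ 0.  -0.4  0.7] t 1.9 w 0.187
[-31.99, -2.83, 7.69] -0.06
```

Emit:
{"name": "apply_moves", "arguments": {
  "increments": [
    [0, [-3.5, -0.3, 0.5], 0],
    [0, [-7, -0.6, 1], 0],
    [0, [-10.5, -0.9, 2], 0],
    [0, [-14, -1.2, 3], 0],
    [0, [-17.5, -1.5, 4], 0],
    [0, [-21, -1.9, 5], 0],
    [0, [-24.5, -2.2, 6], 0],
    [0, [-28, -2.5, 7], 0],
    [0, [-30.5, -2.7, 7.7], 0],
    [0, [-32, -2.83, 7.7], 0],
    [0, [-32, -2.83, 7.7], 0],
    [0, [-32, -2.83, 7.7], 0]
  ]
}}

```text
time_s: 2.9
ee_pos: [508.8, -111.5, 149.8]
tool_rot: [0.0, 0.577, 0.817, 0.0]
contact_force: [0.5, 0.7, 0.1]
gripper_width: 0.008
```

```bash
python3 -c "
from h import *
rows([ptr(3.49,65,34,60),ptr(3.49,65,34,38)])
for n in ('scene','top'):
    im,d=get_image(n); cr=im[100:280,225:405] if n=='top' else im[80:260,90:350]
    cv2.imwrite(f'pics/{n}1.png',cv2.convertScaleAbs(cv2.resize(cr,None,fx=3,fy=3,interpolation=2)[:,:,::-1],alpha=1.5))
"
```

```text
at [ 508.8 -111.5  149.8] xang 1.912 F [0.5 0.7 0.1] t 2.9 w 0.008
[0.05, 0.0, 8.98] -0.08
[0.05, 0.0, 11.18] -0.08
```

View pics/scene1.png

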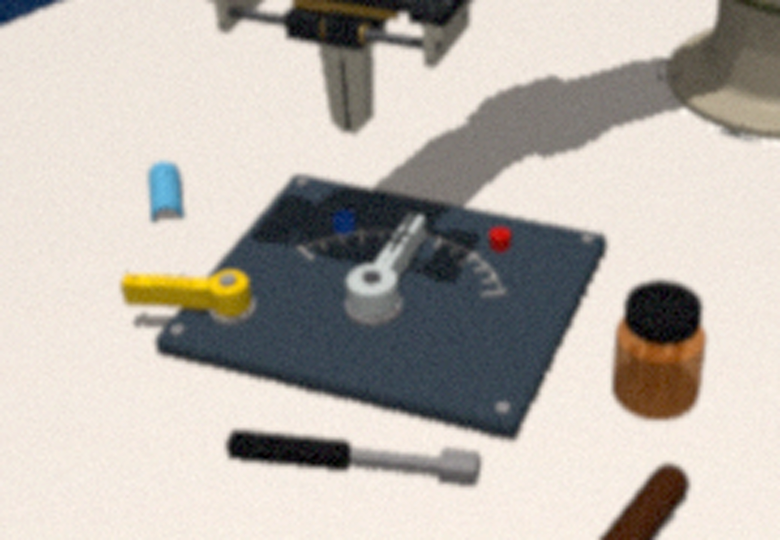

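View pics/top1.png

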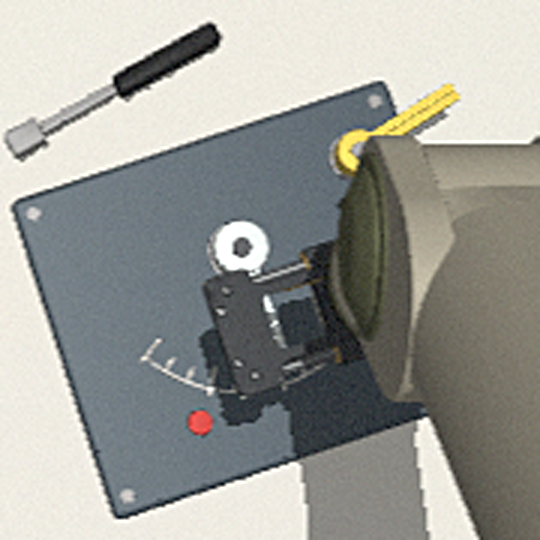

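The scene view shows the closed, tapering fingertips above the blue side of the pointer, with blue and red still in place. I'll lower the hand now.

Emit:
{"name": "apply_moves", "arguments": {
  "increments": [
    [0, [0, 0, 2], 0],
    [0, [0, 0, 4], 0],
    [0, [0, 0, 6], 0],
    [0, [0, 0, 8], 0],
    [0, [0, 0, 9.5], 0],
    [0, [0, 0, 10.5], 0],
    [0, [0, 0, 11.2], 0],
    [0, [0, 0, 11.2], 0],
    [0, [0, 0, 11.2], 0]
  ]
}}

```text
time_s: 3.75
ee_pos: [508.9, -109.2, 38.4]
tool_rot: [0.0, 0.575, 0.818, 0.001]
contact_force: [-1.2, 0.5, 0.2]
gripper_width: 0.007
```

```bash
python3 -c "
from h import *
rows([ptr(3.49,65,20)]+[ptr(f,65,20) for f in np.linspace(3.43,3.05,9)])
im,d=get_image('scene'); cr=im[80:240,120:300]
cv2.imwrite('pics/scene2.png',cv2.convertScaleAbs(cv2.resize(cr,None,fx=3.5,fy=3.5,interpolation=2)[:,:,::-1],alpha=1.5))
"
```

```text
at [ 508.9 -109.2   38.4] xang 1.916 F [-1.2  0.5  0.2] t 3.75 w 0.007
[1.24, -0.08, 0.04] -0.03
[1.64, -0.19, 0.04] 0.65
[1.95, -0.26, 0.04] 1.2
[2.27, -0.32, 0.04] 1.74
[2.59, -0.36, 0.04] 2.29
[2.91, -0.38, 0.04] 2.83
[3.24, -0.39, 0.04] 3.37
[3.56, -0.38, 0.04] 3.92
[3.88, -0.36, 0.04] 4.46
[4.2, -0.32, 0.04] 5.01
```

View pics/scene2.png

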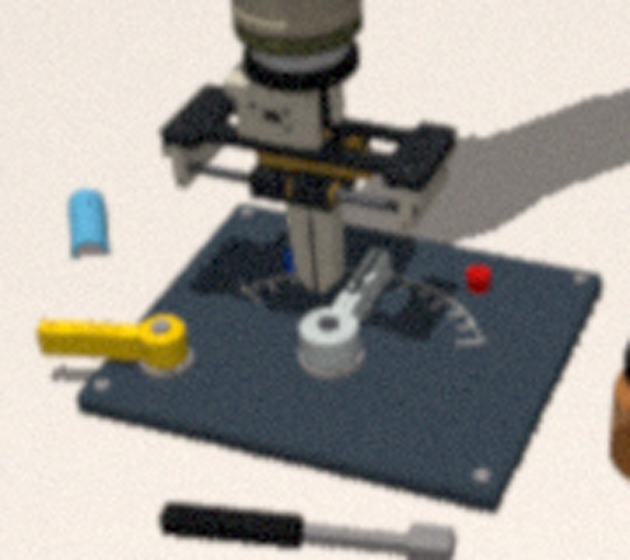

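The finger is down beside the bar on its blue side, clear of the blue marker. I'll push along the arc and stop short of the red bearing.

Emit:
{"name": "apply_moves", "arguments": {
  "increments": [
    [0, [0.6, 0, 0], 0],
    [0, [1.2, -0.1, 0], 0],
    [0, [1.6, -0.2, 0], 0.6],
    [0, [1.95, -0.25, 0], 1.2],
    [0, [2.3, -0.3, 0], 1.75],
    [0, [2.6, -0.35, 0], 2.3],
    [0, [2.9, -0.4, 0], 2.8],
    [0, [3.2, -0.4, 0], 3.4],
    [0, [3.55, -0.4, 0], 3.9],
    [0, [3.9, -0.35, 0], 4.45],
    [0, [4.2, -0.3, 0], 5],
    [0, [4.2, -0.3, 0], 5]
  ]
}}

```text
time_s: 4.8
ee_pos: [491.5, -70.2, 39.3]
tool_rot: [0.0, 0.739, 0.674, 0.001]
contact_force: [-0.1, -1.8, -0.2]
gripper_width: 0.005
```

```bash
python3 -c "
from h import *
rows([ptr(f,65,20) for f in (3.0,2.95,2.933)])
for n in ('scene','top'):
    im,d=get_image(n); cr=im[100:280,225:405] if n=='top' else im[120:220,160:280]
    k=3 if n=='top' else 5
    cv2.imwrite(f'pics/{n}3.png',cv2.convertScaleAbs(cv2.resize(cr,None,fx=k,fy=k,interpolation=2)[:,:,::-1],alpha=1.5))
"
```

```text
at [491.5 -70.2  39.3] xang 1.478 F [-0.1 -1.8 -0.2] t 4.8 w 0.005
[0.28, -0.07, 0.13] 0.56
[0.61, -0.15, 0.13] 1.13
[0.72, -0.17, 0.13] 1.33
```

View pics/scene3.png

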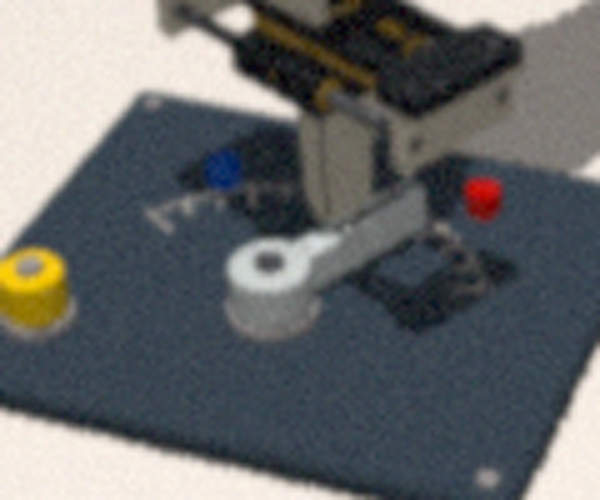

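View pics/top3.png

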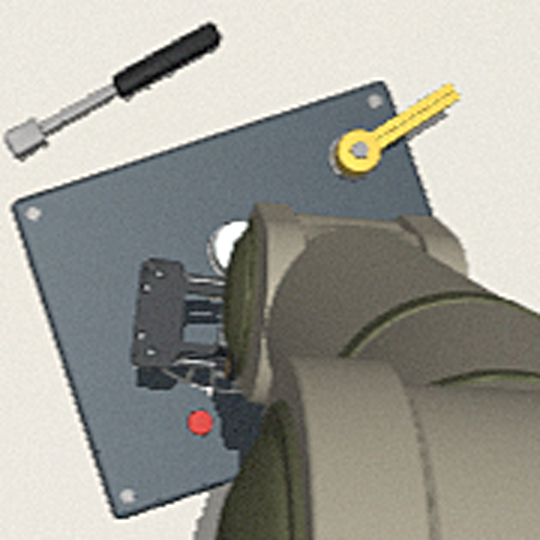

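```bash
python3 -c "
from h import *
np.set_printoptions(precision=1,suppress=True)
g=lambda x,y,z:px2w('scene',160+x/5-.4,120+y/5-.4,z)
h=g(269,262,51);t=g(414,184,46);r=g(484,184,32)
print(h,t,r)
for q in(t,r): d=(q-h)[:2]; print(np.hypot(*d),np.arctan2(d[1],d[0])%6.283)
im,d=get_image('scene')
for f in (3.05,2.99,2.933):
  c=[PIV+np.array([[np.cos(f),-np.sin(f)],[np.sin(f),np.cos(f)]])@v for v in ([20,7],[95,7],[95,-7],[20,-7])]
  p=[(w2px('scene',[*k,46])-[160,120])*5+2 for k in c]; print(f,np.array(p).tolist())
"
```

```text
[557.8 -54.9  51. ] [462.7 -47.2  46. ] [425.9 -32.6  32. ]
95.48071373472949 3.061422413684212
133.77162533733156 2.973982894486573
3.05 [[288.2926364484386, 244.3644820612826], [401.65039184519014, 178.48528228335138], [421.30016106648793, 190.0146404958181], [307.8850977240594, 256.8597050356217]]
2.99 [[290.58033525472126, 245.0876312467636], [409.99071094645274, 182.95555673141774], [428.50087444552344, 195.2524547768871], [308.84203122083915, 258.3508472290142]]
2.933 [[292.6757420320298, 245.85458286103585], [417.5029393592511, 187.50057464677366], [434.8671378808788, 200.49791010453345], [309.61152663476696, 259.8059794206857]]
```

Emit:
{"name": "apply_moves", "arguments": {
  "increments": [
    [0, [0.15, 0, 0.1], 0.3],
    [0, [0.3, -0.05, 0.1], 0.6],
    [0, [0.4, -0.1, 0.1], 0.8],
    [0, [0.4, -0.1, 0.1], 0.8],
    [0, [0.2, -0.1, 0.1], 0.8],
    [0, [-0.4, -0.1, 0.1], 0.8],
    [0, [-1.2, -0.1, 0.1], 0.8],
    [0, [-1.2, -0.1, 0.1], 0.8],
    [0, [-1.2, -0.1, -2], 0.8],
    [0, [-1.2, -0.1, -6], 0.8],
    [0, [-1.2, 0, -9], 0.8],
    [0, [-1.2, 0, -10], 0.8]
  ]
}}

```text
time_s: 5.95
ee_pos: [492.2, -83.3, 142.6]
tool_rot: [0.002, 0.761, 0.648, 0.003]
contact_force: [0.9, 0.6, 0.7]
gripper_width: 0.007
```

Emit:
{"name": "apply_moves", "arguments": {
  "increments": [
    [0, [-3, 0, -1], 0],
    [0, [-6, 0, -2], 0],
    [0, [-10, 0, -3], 0],
    [0, [-14, 0, -4], 0],
    [0, [-18, 0, -4], 0],
    [0, [-22, 0, -4], 0],
    [0, [-24, 0, -4], 0],
    [0, [-24, 0, -4], 0]
  ]
}}

```text
time_s: 6.62
ee_pos: [451.7, -325.9, 181.8]
tool_rot: [0.003, 0.764, 0.646, 0.002]
contact_force: [-0.3, -1.0, -0.2]
gripper_width: 0.006
```

```bash
python3 -c "
from h import *
rows([])
im,d=get_image('top'); np.save('top4i.npy',im)
cv2.imwrite('pics/top4.png',cv2.convertScaleAbs(cv2.resize(im[140:260,260:380],None,fx=5,fy=5,interpolation=2)[:,:,::-1],alpha=1.5))
im,d=get_image('scene')
cv2.imwrite('pics/scene4.png',cv2.convertScaleAbs(cv2.resize(im[120:220,160:280],None,fx=5,fy=5,interpolation=2)[:,:,::-1],alpha=1.5))
"
```

```text
at [ 451.7 -325.9  181.8] xang 1.404 F [-0.3 -1.  -0.2] t 6.62 w 0.006
```

View pics/top4.png

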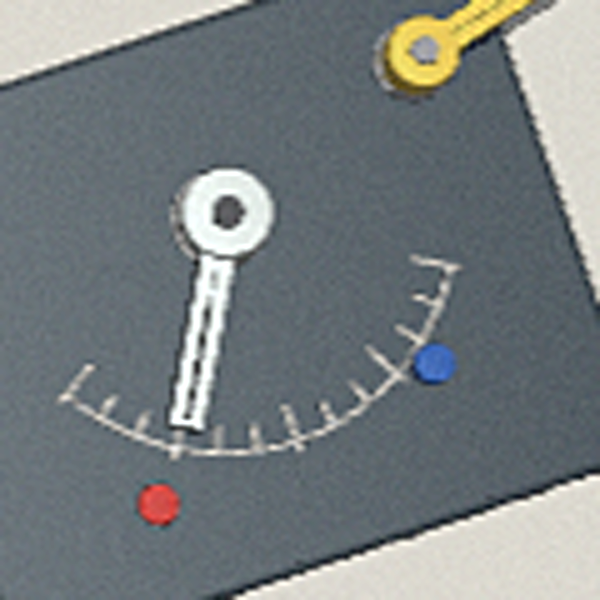

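View pics/scene4.png

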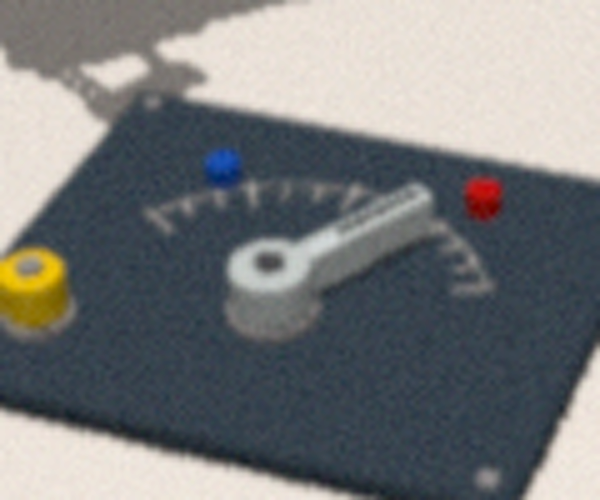

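```bash
cat > meas.py <<'E'
from h import *
import sys
from scipy.optimize import minimize
im=np.load(sys.argv[1]).astype(np.uint8)
hsv=cv2.cvtColor(im,cv2.COLOR_RGB2HSV)
g=cv2.cvtColor(im,cv2.COLOR_RGB2GRAY).astype(float)
# hub centre: bright annulus blob, render fit of hub disc(51mm,r20)+bar(46mm) by soft score
def scored(p):
    x,y,f=p; s=0
    e=np.array([np.cos(f),np.sin(f)]); n=np.array([-e[1],e[0]]); o=np.array([x,y])
    def samp(ps,z):
        q=np.array([w2px("top",[*a,z]) for a in ps],np.float32)
        return cv2.remap(gf,q[:,0].reshape(-1,1),q[:,1].reshape(-1,1),cv2.INTER_LINEAR).ravel()
    th=np.linspace(0,2*np.pi,48,endpoint=False); c=np.c_[np.cos(th),np.sin(th)]
    s+=(samp(o+17*c,51)-samp(o+23*c,51)).mean()
    r=np.linspace(26,92,30)[:,None]
    a=samp(o+r*e+5*n,46);b=samp(o+r*e-5*n,46);A=samp(o+r*e+9.5*n,46);B=samp(o+r*e-9.5*n,46)
    s+=(a-A).mean()+(b-B).mean()
    return -s
gf=g.astype(np.float32)
best=None
for f0 in (3.5,3.2,3.05,2.95,2.85):
    o=minimize(scored,[557.5,-56.5,f0],method="Nelder-Mead",options=dict(initial_simplex=[[557.5,-56.5,f0],[560,-56.5,f0],[557.5,-54,f0],[557.5,-56.5,f0+.08]]))
    if best is None or o.fun<best.fun: best=o
x=best.x; print("pivot",x[:2],"phi",x[2],best.fun)
red=((hsv[...,0]<8)|(hsv[...,0]>170))&(hsv[...,1]>130)&(hsv[...,2]>60); red[:200]=0; red[:,:270]=0; red[265:]=0; red[:,330:]=0
v,u=np.nonzero(red)
wgt=1.0
for z in (32,28):
    R=px2w("top",u.mean(),v.mean(),z)[:2]; d=R-x[:2]; print("red",R,np.hypot(*d),"bearing",np.arctan2(d[1],d[0])%(2*np.pi))
E
python3 meas.py top0i.npy; python3 meas.py top4i.npy
```

```text
Traceback (most recent call last):
  File "meas.py", line 23, in <module>
    o=minimize(scored,[557.5,-56.5,f0],method="Nelder-Mead",options=dict(initial_simplex=[[557.5,-56.5,f0],[560,-56.5,f0],[557.5,-54,f0],[557.5,-56.5,f0+.08]]))
  File "meas.py", line 17, in scored
    a=samp(o+r*e+5*n,46);b=samp(o+r*e-5*n,46);A=samp(o+r*e+9.5*n,46);B=samp(o+r*e-9.5*n,46)
                                                                       ~~~~^^^^^^^^^^^^^^^^
  File "meas.py", line 12, in samp
    q=np.array([w2px("top",[*a,z]) for a in ps],np.float32)
                ~~~~^^^^^^^^^^^^^^
  File "h.py", line 11, in w2px
    K,V=cal(n); q=K@(V@np.append(p,1))[:3]; return q[:2]/q[2]
        ~~~^^^
  File "h.py", line 4, in cal
    c=calibration(n); return np.array(c["camera_matrix"]),np.array(c["view"])
ValueError: time passes only in moves, steps and waits
Traceback (most recent call last):
  File "meas.py", line 23, in <module>
    o=minimize(scored,[557.5,-56.5,f0],method="Nelder-Mead",options=dict(initial_simplex=[[557.5,-56.5,f0],[560,-56.5,f0],[557.5,-54,f0],[557.5,-56.5,f0+.08]]))
  File "meas.py", line 17, in scored
    a=samp(o+r*e+5*n,46);b=samp(o+r*e-5*n,46);A=samp(o+r*e+9.5*n,46);B=samp(o+r*e-9.5*n,46)
                                                                       ~~~~^^^^^^^^^^^^^^^^
  File "meas.py", line 12, in samp
    q=np.array([w2px("top",[*a,z]) for a in ps],np.float32)
                ~~~~^^^^^^^^^^^^^^
  File "h.py", line 11, in w2px
    K,V=cal(n); q=K@(V@np.append(p,1))[:3]; return q[:2]/q[2]
        ~~~^^^
  File "h.py", line 4, in cal
    c=calibration(n); return np.array(c["camera_matrix"]),np.array(c["view"])
ValueError: time passes only in moves, steps and waits
```

Too many calibration calls; I'll cache it.

```bash
sed -i 's/^def cal(n):/import functools\n@functools.lru_cache\ndef cal(n):/' h.py
python3 meas.py top0i.npy; python3 meas.py top4i.npy; python3 -c "
from h import *
rows([])"
```

```text
pivot [558.07837234 -56.27125954] phi 3.495972435717693 -286.946044921875
red [430.90837106 -29.93361191] 129.8687064243036 bearing 2.937374002573568
red [430.89853549 -30.24379413] 129.81579201495865 bearing 2.939729120554731
pivot [558.08529604 -56.20899245] phi 2.9735823974530033 -287.01513671875
red [430.98561114 -29.95400242] 129.78310523273203 bearing 2.9378877801452346
red [430.97606441 -30.26426089] 129.73004995614198 bearing 2.9402447905629376
at [ 453.  -320.8  181.5] xang 1.409 F [ 0.3 -0.2  0.3] t 6.72 w 0.003
```

```bash
python3 -c "
from h import *
rows([ptr(2.975,65,36,150)])"
```

```text
at [ 453.  -320.8  181.5] xang 1.409 F [ 0.3 -0.2  0.3] t 6.72 w 0.003
[24.17, -0.41, 3.21] 0.05
```

Emit:
{"name": "apply_moves", "arguments": {
  "increments": [
    [0, [3, 0, 0], 0],
    [0, [6, 0, 0], 0],
    [0, [10, 0, 0.5], 0],
    [0, [14, 0, 1], 0],
    [0, [18, -0.2, 2], 0],
    [0, [21, -0.3, 2.5], 0],
    [0, [23, -0.4, 3], 0],
    [0, [24.2, -0.4, 3.2], 0],
    [0, [24.2, -0.4, 3.2], 0],
    [0, [24.2, -0.4, 3.2], 0]
  ]
}}

```text
time_s: 7.55
ee_pos: [488.0, -79.7, 149.9]
tool_rot: [0.001, 0.761, 0.649, 0.003]
contact_force: [0.4, -0.1, 0.9]
gripper_width: 0.008
```

```bash
python3 -c "
from h import *
rows([ptr(2.975,65,36,38),ptr(2.975,65,26,38),ptr(2.975,65,21,38),ptr(2.938,65,20,38)])"
```

```text
at [488.  -79.7 149.9] xang 1.412 F [ 0.4 -0.1  0.9] t 7.55 w 0.008
[-0.21, -0.02, 11.19] 0.09
[0.79, -0.01, 11.19] 0.09
[1.29, -0.01, 11.2] 0.09
[1.63, -0.07, 11.2] 0.52
```

Emit:
{"name": "apply_moves", "arguments": {
  "increments": [
    [0, [-0.2, 0, 3], 0],
    [0, [-0.2, 0, 6], 0],
    [0, [-0.2, 0, 9], 0],
    [0, [-0.2, 0, 10.5], 0],
    [0, [-0.2, 0, 11.2], 0],
    [0, [-0.2, 0, 11.2], 0],
    [0, [-0.2, 0, 11.2], 0]
  ]
}}

```text
time_s: 8.13
ee_pos: [488.2, -82.1, 38.3]
tool_rot: [0.001, 0.761, 0.649, 0.002]
contact_force: [-0.8, -0.8, -0.2]
gripper_width: 0.002
```

```bash
python3 -c "
from h import *
rows([ptr(2.975,65,36,38),ptr(2.975,65,26,38),ptr(2.975,65,21,38),ptr(2.938,65,20,38)])"
```

```text
at [488.2 -82.1  38.3] xang 1.411 F [-0.8 -0.8 -0.2] t 8.13 w 0.002
[0.06, -0.02, 0.03] 0.08
[1.06, -0.01, 0.03] 0.08
[1.56, -0.01, 0.03] 0.08
[1.9, -0.07, 0.03] 0.51
```

Emit:
{"name": "apply_moves", "arguments": {
  "increments": [
    [0, [0.5, 0, 0], 0.1],
    [0, [1, 0, 0], 0.1],
    [0, [1.4, 0, 0], 0.1],
    [0, [1.6, 0, 0], 0.2],
    [0, [1.75, 0, 0], 0.4],
    [0, [1.9, -0.05, 0], 0.5],
    [0, [1.9, -0.05, 0], 0.5],
    [0, [1.9, -0.05, 0], 0.5]
  ]
}}

```text
time_s: 8.8
ee_pos: [490.9, -63.2, 38.4]
tool_rot: [0.001, 0.775, 0.632, 0.003]
contact_force: [1.0, -1.4, 0.1]
gripper_width: 0.01
```

```bash
python3 -c "
from h import *
rows([ptr(2.938,65,20,38)])"
```

```text
at [490.9 -63.2  38.4] xang 1.368 F [ 1.  -1.4  0.1] t 8.8 w 0.01
[-0.01, -0.04, 0.04] 0.01
```

Emit:
{"name": "apply_moves", "arguments": {
  "increments": [
    [0, [-0.5, 0, 0], 0],
    [0, [-1.2, 0, 0], 0],
    [0, [-1.2, 0, 0], 0],
    [0, [-1.2, 0, -3], 0],
    [0, [-1.2, 0, -7], 0],
    [0, [-2, 0, -10], 0],
    [0, [-5, 0, -12], 0],
    [0, [-9, 0, -13], 0],
    [0, [-13, 0, -14], 0],
    [0, [-17, 0, -14], 0],
    [0, [-21, 0, -14], 0],
    [0, [-25, 0, -14], 0]
  ]
}}

```text
time_s: 9.8
ee_pos: [438.7, -310.3, 178.2]
tool_rot: [0.001, 0.775, 0.632, 0.003]
contact_force: [1.0, -0.6, -0.7]
gripper_width: 0.009
```

```bash
cat >> h.py <<'E'
LP=np.array([631.,-141.3])
def lev(phi,r,off,z=38): # push ccw; tool x along push dir
    e=np.array([np.cos(phi),np.sin(phi)]); n=np.array([-e[1],e[0]])
    x,y=LP+r*e-off*n; return (x,y,z,phi+np.pi/2)
E
python3 -c "
from h import *
im,d=get_image('top'); np.save('top5i.npy',im)
cv2.imwrite('pics/top5.png',cv2.convertScaleAbs(cv2.resize(im[110:260,260:440],None,fx=4,fy=4,interpolation=2)[:,:,::-1],alpha=1.5))
rows([lev(-.99,70,36,150)])
"; python3 meas.py top5i.npy
```

```text
at [ 436.1 -319.2  178.3] xang 1.359 F [-1.2 -7.7  0.1] t 9.85 w 0.006
[14.02, 17.75, 2.91] 8.92
pivot [558.09988298 -56.31445549] phi 2.9223700144080125 -286.2222900390625
red [431.00777276 -29.79329156] 129.82979864691583 bearing 2.935868190073112
red [430.99830891 -30.10294905] 129.77616577199308 bearing 2.938218863163972
```

View pics/top5.png

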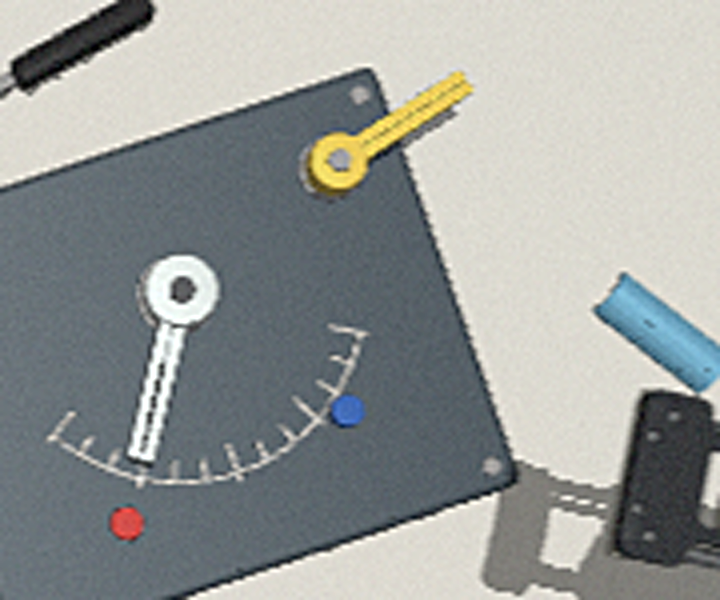

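The top view shows the pointer lined up with red: bar 2.922 and red 2.937 rad, about 0.8° off. Blue hasn't moved. Next is the lock lever.

Emit:
{"name": "apply_moves", "arguments": {
  "increments": [
    [0, [2, 2.5, 0], 1],
    [0, [4, 5, 0], 2],
    [0, [6, 7.5, 0.5], 3],
    [0, [8, 10, 1], 4],
    [0, [10, 12.5, 1.5], 5],
    [0, [12, 15, 2], 6],
    [0, [13.5, 17, 2.5], 7],
    [0, [14, 17.7, 2.9], 8],
    [0, [14, 17.7, 2.9], 9],
    [0, [14, 17.7, 2.9], 9],
    [0, [14, 17.7, 2.9], 9]
  ]
}}

```text
time_s: 10.77
ee_pos: [638.3, -219.6, 149.6]
tool_rot: [0.003, 0.959, 0.284, 0.002]
contact_force: [0.1, 0.3, 0.6]
gripper_width: 0.01
```

```bash
python3 -c "
from h import *
rows([lev(-.99,70,36,150),lev(-.99,70,36,38)]); print(np.round(get_state()['joint_positions'],2))
"
```

```text
at [ 638.3 -219.6  149.6] xang 0.576 F [0.1 0.3 0.6] t 10.77 w 0.01
[0.09, 0.06, -0.04] -0.05
[0.07, -0.01, 11.16] -0.05
[ 0.06  0.64  0.29  1.8  -0.25  0.73  1.06]
```

Emit:
{"name": "apply_moves", "arguments": {
  "increments": [
    [0, [0, 0, 3], 0],
    [0, [0, 0, 6], 0],
    [0, [0, 0, 9], 0],
    [0, [0, 0, 10.5], 0],
    [0, [0, 0, 11.2], 0],
    [0, [0, 0, 11.2], 0],
    [0, [0, 0, 11.2], 0]
  ]
}}

```text
time_s: 11.35
ee_pos: [638.8, -220.8, 38.3]
tool_rot: [0.003, 0.959, 0.284, 0.002]
contact_force: [-1.1, -1.1, 1.2]
gripper_width: 0.004
```

```bash
python3 -c "
from h import *
rows([lev(-.99,70,27),lev(-.99,70,20)]+[lev(f,70,20) for f in np.linspace(-.9,-.1,9)])
for n in ('scene',):
    im,d=get_image(n); 
    cv2.imwrite('pics/scene6.png',cv2.convertScaleAbs(cv2.resize(im[90:230,80:260],None,fx=4,fy=4,interpolation=2)[:,:,::-1],alpha=1.5))
"
```

```text
at [ 638.8 -220.8   38.3] xang 0.576 F [-1.1 -1.1  1.2] t 11.35 w 0.004
[1.01, -0.08, 0.04] -0.05
[1.71, -0.08, 0.04] -0.05
[2.35, 0.07, 0.04] -1.08
[3.07, 0.17, 0.04] -2.23
[3.79, 0.19, 0.04] -3.38
[4.52, 0.14, 0.04] -4.52
[5.24, 0.02, 0.05] -5.67
[5.94, -0.17, 0.05] -6.81
[6.62, -0.43, 0.05] -7.96
[7.27, -0.76, 0.04] -9.1
[7.88, -1.15, 0.04] -10.25
```

View pics/scene6.png

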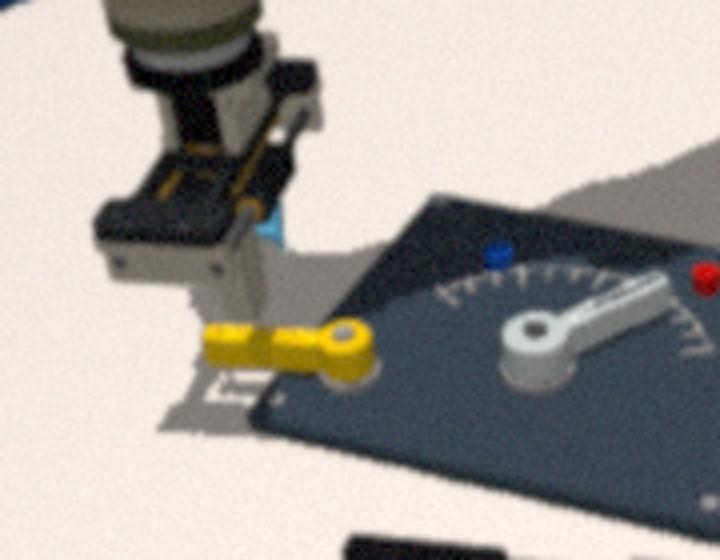

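The finger is on the robot side of the lever. Pushing now.

Emit:
{"name": "apply_moves", "arguments": {
  "increments": [
    [0, [0.8, 0, 0], 0],
    [0, [1.6, 0, 0], 0],
    [0, [2.3, 0.05, 0], -1],
    [0, [3, 0.15, 0], -2],
    [0, [3.8, 0.2, 0], -3.3],
    [0, [4.5, 0.15, 0], -4.5],
    [0, [5.2, 0, 0], -5.6],
    [0, [5.9, -0.15, 0], -6.8],
    [0, [6.6, -0.4, 0], -7.9],
    [0, [7.2, -0.7, 0], -9],
    [0, [7.5, -0.9, 0], -9.6],
    [0, [7.5, -0.9, 0], -9.6]
  ]
}}

```text
time_s: 12.4
ee_pos: [698.7, -171.2, 40.1]
tool_rot: [0.004, 0.759, 0.651, 0.002]
contact_force: [0.0, -0.4, -0.4]
gripper_width: 0.009
```

```bash
python3 -c "
from h import *
rows([lev(f,70,20) for f in (-.1,-.05,-.027,.02,.06)])
"
```

```text
at [ 698.7 -171.2   40.1] xang 1.418 F [ 0.  -0.4 -0.4] t 12.4 w 0.009
[0.3, -0.05, 0.21] -0.61
[0.66, 0.02, 0.21] -1.18
[0.82, 0.05, 0.21] -1.45
[1.16, 0.09, 0.21] -1.98
[1.45, 0.12, 0.21] -2.44
```

Emit:
{"name": "apply_moves", "arguments": {
  "increments": [
    [0, [0.25, -0.05, 0.2], -0.5],
    [0, [0.5, 0, 0.2], -1],
    [0, [0.7, 0, 0.2], -1.4],
    [0, [0.9, 0.05, 0.2], -1.4],
    [0, [0.9, 0.05, 0.2], -1.4]
  ]
}}

```text
time_s: 12.82
ee_pos: [701.1, -164.0, 38.9]
tool_rot: [0.006, 0.719, 0.695, 0.001]
contact_force: [0.3, -4.8, 1.6]
gripper_width: 0.007
```

```bash
python3 -c "
from h import *
rows([lev(f,70,20) for f in (-.027,.02,.06)])
im,d=get_image('scene')
cv2.imwrite('pics/scene7.png',cv2.convertScaleAbs(cv2.resize(im[120:240,110:260],None,fx=5,fy=5,interpolation=2)[:,:,::-1],alpha=1.5))
"
```

```text
at [ 701.1 -164.    38.9] xang 1.537 F [ 0.3 -4.8  1.6] t 12.82 w 0.007
[0.08, -0.07, 0.08] -0.07
[0.41, 0.02, 0.08] -0.61
[0.7, 0.08, 0.08] -1.07
```

View pics/scene7.png

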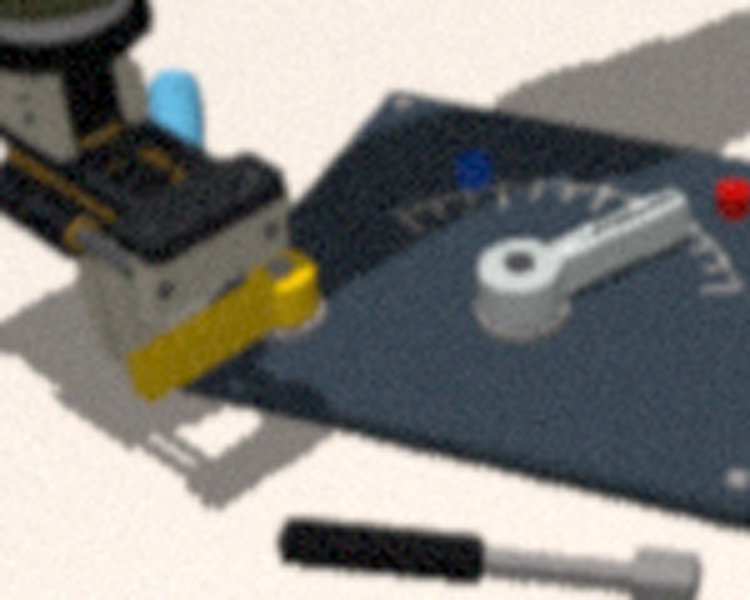

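Emit:
{"name": "apply_moves", "arguments": {
  "increments": [
    [0, [0.2, 0, 0], 0],
    [0, [0.4, 0, 0], 0],
    [0, [0.6, 0, 0], 0],
    [0, [0.6, 0, 0], 0]
  ]
}}

```text
time_s: 13.2
ee_pos: [701.0, -163.6, 39.1]
tool_rot: [0.008, 0.72, 0.693, -0.001]
contact_force: [0.8, -14.9, -1.2]
gripper_width: 0.006
```

The stop is reached: about 15 N and no further movement. I'll back off and lift clear.

Emit:
{"name": "apply_moves", "arguments": {
  "increments": [
    [0, [-0.5, 0, 0], 0],
    [0, [-1.2, 0, 0], 0],
    [0, [-1.8, 0, 0], 0],
    [0, [-1.8, 0, 0], 0],
    [0, [-2, 0, -3], 0],
    [0, [-2, 0, -7], 0],
    [0, [-3, 0, -11], 0],
    [0, [-6, 0, -13], 0],
    [0, [-10, 0, -14], 0],
    [0, [-14, 0, -14], 0],
    [0, [-18, 0, -14], 0],
    [0, [-18, 0, -14], 0]
  ]
}}

```text
time_s: 14.2
ee_pos: [689.8, -352.5, 181.8]
tool_rot: [0.01, 0.724, 0.69, -0.003]
contact_force: [-1.2, -1.5, 0.2]
gripper_width: 0.004
```

```bash
python3 -c "
from h import *
rows([])
im,d=get_image('top'); np.save('top8i.npy',im)
cv2.imwrite('pics/top8.png',cv2.convertScaleAbs(cv2.resize(im[90:280,170:450],None,fx=2.8,fy=2.8,interpolation=2)[:,:,::-1],alpha=1.5))
im,d=get_image('scene')
cv2.imwrite('pics/scene8.png',cv2.convertScaleAbs(cv2.resize(im[100:290,100:350],None,fx=3,fy=3,interpolation=2)[:,:,::-1],alpha=1.5))
"; python3 meas.py top8i.npy
```

```text
at [ 689.8 -352.5  181.8] xang 1.523 F [-1.2 -1.5  0.2] t 14.2 w 0.004
pivot [558.1682618  -56.29603575] phi 2.9223525469183 -290.359619140625
red [430.98561114 -29.95400242] 129.88198238998652 bearing 2.937360688640887
red [430.97606441 -30.26426089] 129.82876560911922 bearing 2.9397156897062606
```

View pics/top8.png

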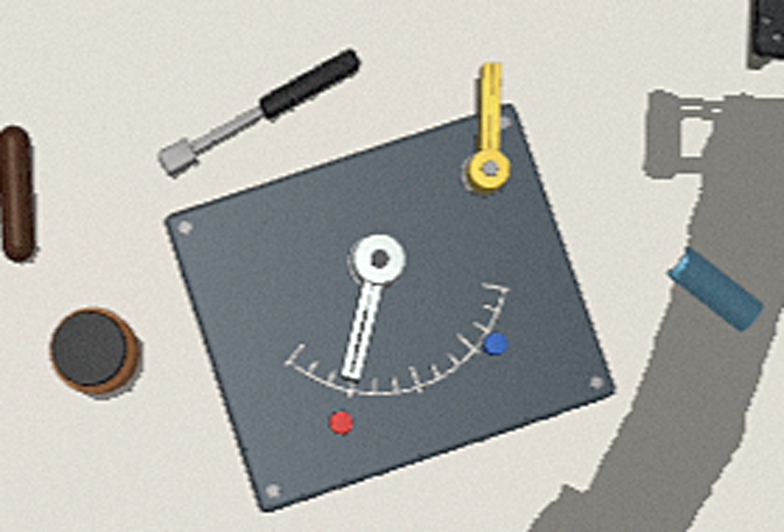

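View pics/scene8.png

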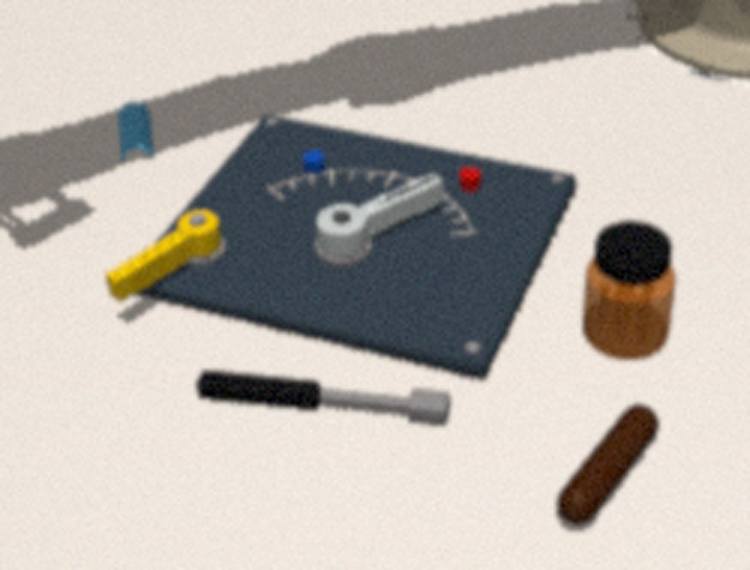

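The lever is at its stop: hub (489,169), tip (491,64), about -0.03 rad in the world frame as predicted. The pointer is on red, and the markers and surrounding things are where they were. Handing in.

```bash
python3 -c "
from h import *
print(job_done())"
```

```text
the job is handed in; nothing more can be done
None
```

I set the pointer on the red marker, then locked the lever, and handed the job in at about 14 s with the hand lifted clear. The pointer and lever were each pushed from one side only, with the outside of the closed fingertips. The pointer took two pushes, because I looked part-way and finished with a short second one.

- **Pointer:** the last top view puts the arm at 2.922 rad and the red marker at 2.937 to 2.940 rad. That is about 0.9° past it, or 2 mm at the marker. I left it, because correcting it would have meant pushing from the other side.
- **Lock lever:** it stopped moving at about 15 N. In the last top view it lies at about the angle predicted for 1.2 rad. The pointer did not move while I locked it.
- **Surroundings:** the red marker stayed put within measurement noise. By eye, the blue marker and the other things show no movement in the last pictures.

No final check failed.

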